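# Pin the filter arm into its yoke

## Robot

A 7-joint arm with a two-finger parallel gripper is mounted at the origin on the work surface. World frame = base frame: x ahead of the robot, y to its left, z up, the work surface at z = 0. Lengths are in m, angles in rad, forces in N, time in s.
With the tool pointing down it reaches from about 0.425 to 0.825 m from the base axis. Payload 3.6 kg.
Tool frame: the origin (TCP) lies where the fingers leave the gripper's body, on its centre line; the fingertips stand 73 mm ahead of it and the grasp point (between the pads) lies 54 mm ahead of it; x points along the fingers, y is the direction in which the jaws open and shut, and the axes are right-handed (so a half turn about x gives the same grasp; the last joint's range is limited). The gripper opens to 85 mm and grips with 20 to 120 N. Pads are 22 mm wide; open, the fingers measure 114 mm over their backs; the gripper's body (76 mm by 85 mm) begins 54 mm behind the grasp point. The pads swing forward as they close: fully open they stand 13 mm farther back than shut.
Start: joints at [1.192, 0.615, -0.013, 1.423, 0.008, 1.103, -0.04], TCP at [0.224, -0.61, 0.304] pointing down, gripper open.
Joint ranges: [-3.12, 3.12], [-0.3, 2.06], [-1.34, 1.32], [0.26, 2.42], [-1.36, 4.5], [0.01, 1.98], [-2.84, 2.84]. Speed limits (rad/s): [2.79, 2.79, 3.14, 3.14, 3.14, 3.14, 3.14].

## Interface

Orientations are given as a unit quaternion [x, y, z, w].
In Python, from station import arm, snapshot, camera_info, ticket gives the robot as it stands. Calls block until the motion is done:
- arm.movep(position, orientation): joint-space move of the TCP to a pose.
- arm.line_to(position, velocity=0.15, ori=None): straight line of the TCP; ori=None keeps the orientation; velocity is the mean speed in m/s.
- arm.move_j(angles): joint-space move.
- arm.move_gripper(opening, effort=None): opening from 0.0 (shut) to 1.0 (fully open); effort is the grip in N (None keeps the last); returns when the fingers have stopped.
- arm.pause(seconds).
- arm.ik(position, orientation): joint angles nearest the present ones, or None.
- snapshot(name): name is "side" or "top"; returns the picture (480x640x3 uint8, blue, green, red); there is no depth.
- camera_info(name): a dict with "fx", "fy", "cx", "cy" (pixels), "R" (3x3) and "t" (3): a world point X has camera coordinates R X + t. Camera axes: x right, y down, z forward; pixel columns grow to the right and rows downward; lengths in m; the calibration is good to about 2 mm. A picture is of the moment at which its call begins. camera_info takes no time and is no camera call.
A pose or a line that the arm cannot do raises arm.MotionError and nothing moves.
- ticket.finish_job(): hands the job in, once; it reports no verdict.
Readings, each from a call of its own:
- arm.read_time(): time.
- arm.read_joint_positions(): joint angles.
- arm.read_dq(): joint speeds.
- arm.read_effort(): joint torques, N m.
- arm.read_tool_pos(): TCP position.
- arm.read_eef_rot(): TCP orientation.
- arm.read_ft_force(): force on the tool from outside, world axes, zero at the start.
- arm.read_wrist_torque(): the same for the moment, N m.
- arm.read_opening(): opening from 0.0 (shut) to 1.0 (fully open).
Only numpy, scipy, OpenCV 4.12 (cv2) and the standard library are available. Lean on these libraries where they do the work, as an engineer would, in place of code of your own. Each camera call takes 0.05 s, during which the arm holds its last target.

## Task

Pin the swung-out filter arm into its yoke: take the square-headed pin from the rack, put its nose through the slot in the yoke's upper ear, feel for the arm's eye hidden below, swing the eye along to the end of the slot that lies over the hole in the lower ear, and push the pin fully home through both ears and the eye, its flange flat on the upper ear. Work gently by feel, never forcing the pin against the yoke or the arm (35 N is too much), let go of the pin, and leave the round-headed pin, the carton and the black cap where they are.

Things in the scene. Friction and masses are not known exactly. Their poses are not given: they have to be found in the camera images.
- yoke: Fixed aluminium yoke on a grey base plate 200 x 80 x 10 mm; origin under that plate, below the lower ear's hole, z up. Two level ears 60 (x) x 80 (y) x 8 mm, centred on the z axis: lower z = 32 to 40, upper z = 66 to 74 mm. A web at x = -38 to -30 mm joins them. Between them lies the tongue of the filter arm: steel plate 34 x 66 x 6 mm with a round 12 mm chamfered eye (see slot_far, pivot)
- lower_hole (a point): Centre of the round 12 mm hole in the lower ear, at that ear's top face (34 mm below seat); axes as the yoke. 22 mm of free space below the ear
- seat (a point): Top face of the upper ear straight above the lower hole, at the -y end of the upper ear's slot (a 10 mm pin against that end stands 1 mm past this axis); axes as the yoke. The slot is 14 mm wide in x and runs in y from -6 to +25 mm of this point. Two blocks 5 mm high beside the slot, y = 12.5 to 18.5, x = 7 to 26 and -26 to -7 mm, keep a seated flange from sliding back in +y
- slot_far (a point): Top of the upper ear, where a 10 mm pin stands at the slot's +y end, 20 mm in y from seat. Somewhere below the slot is the eye: at the start 4 to 17 mm towards +y from seat and up to 2 mm towards the pivot (+x); not reported. The tongue's flat top is 14 to 22 mm below this face; not reported, and it keeps its height. It springs down 1 mm per 6 N, at most 2.5 mm, then is solid
- pivot (a point): Top of the post, x = +75 mm, 82 mm above the yoke's origin, on which the arm swivels level (75 mm to the eye). Stiff: about 3 N sideways at the eye turns it, it stays where left; pressing over 4 N while sliding drags it along. Stops: eye at y = -1 and +25 mm. Beyond the post the arm carries an amber filter in a 48 mm black ring, top 118 mm over the yoke's origin, about 130 mm from seat
- pin: Loose steel pin with a square head, 120 g, standing nose down in one of the rack's two holes. Origin at the tip of the nose, z up along the pin. Shank 10 mm in diameter, 50 mm long, its lowest 4 mm tapering to a flat 7 mm tip; round flange 26 mm wide from z = 50 to 54 mm; square head 20 x 20 mm, flats facing its x and y, from z = 54 to 88 mm. Lift it 55 mm to clear the rack
- shoulder (a point): Point on the axis of the square-headed pin at the underside of its flange, 50 mm above the tip
- grip (a point): Point on the axis of the square-headed pin at a good height to grip its head, 78 mm above the tip
- rack: Fixed black rack block, 45 (x) x 120 (y) x 58 mm high, origin at the centre of its underside; 12 mm through holes at y = +36 and -36 mm hold the two pins, flanges resting on its top, heads reaching 38 mm above it. Which pin stands in which hole varies
- round_pin: Bystander: similar steel pin with a round head 18 mm wide, standing in the other hole of the rack; origin at its tip. Must stay
- carton: Bystander: white carton 50 x 130 x 40 mm, origin at the centre of its underside. Must stay
- cap: Bystander: round black cap 48 mm wide, 24 mm high, origin at the centre of its underside. Must stay

How it is judged:
By the outcome, as a careful person would: the job done as asked, in the order asked, and still so for the second after the job is handed in, with the robot touching nothing.
It also fails if it takes over 48 s, if anything falls off the work surface, if the arm or the gripper's body presses on something with over 40 N, if the wrist force passes 120 N, or if a joint passes its speed limit or range.

## Working session

There is one attempt and no reset: what is moved stays moved. The work goes in short steps, each a Python script; the robot and the scene stay as the last script left them, time stands still between calls to the robot, and variables do not carry over. Pictures are saved under pics/ and viewed, and the job is handed in when it is done.

```bash
mkdir -p pics; ls; python3 - <<'E'
from station import arm, snapshot, camera_info
import cv2
for n in ("top","side"):
    cv2.imwrite(f"pics/{n}0.png",snapshot(n)); c=camera_info(n); print(n,c)
print(arm.read_time(),arm.read_tool_pos(),arm.read_eef_rot(),arm.read_opening(),arm.read_ft_force())
E
```

```text
pics
top {'fx': 503.19270674417646, 'fy': 503.19270674417646, 'cx': 313.77072817104647, 'cy': 241.16675185935406, 'R': array([[-2.45205013e-03, -9.99996029e-01, -1.38935150e-03],
       [-9.86717452e-01,  2.64515569e-03, -1.62424364e-01],
       [ 1.62427394e-01,  9.72624687e-04, -9.86720019e-01]]), 't': array([-0.06671861,  0.57443474,  1.01400994])}
side {'fx': 539.212953472229, 'fy': 539.212953472229, 'cx': 320.6821548459815, 'cy': 235.0387015848895, 'R': array([[ 0.70870188, -0.70519325,  0.02107412],
       [-0.47386785, -0.49793048, -0.72630194],
       [ 0.52267667,  0.5047452 , -0.68705267]]), 't': array([-0.46458012,  0.30140755,  0.60607485])}
0.1 [ 0.22383124 -0.60966911  0.30283245] [-0.69603304 -0.12461603  0.69634026 -0.12295971] 1.0012792095976428 [0.1915877  0.82745933 0.02374122]
```

View pics/top0.png

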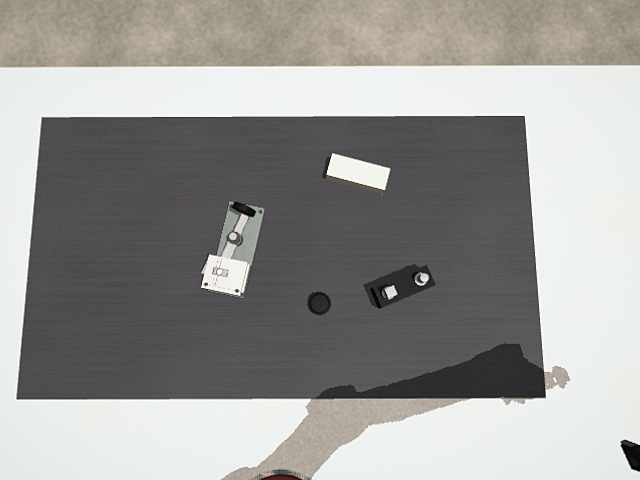

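View pics/side0.png

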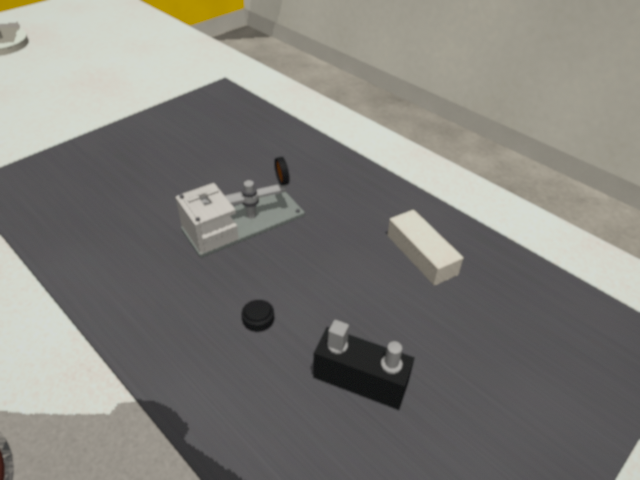

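The top view shows the yoke at about (225,275), the square pin at (389,292), the round pin at (421,278), the cap at (318,302) and the carton at (358,172). In the side view the square pin is at (338,338) and the yoke at (208,215). I'll zoom in on the yoke and the rack.

```bash
python3 - <<'E'
import cv2,numpy as np
t=cv2.imread("pics/top0.png");s=cv2.imread("pics/side0.png")
a=cv2.resize(t[195:305,190:280],None,fx=5,fy=5,interpolation=cv2.INTER_CUBIC)
b=cv2.resize(t[255:315,355:445],None,fx=5,fy=5,interpolation=cv2.INTER_CUBIC)
c=np.zeros((550,450*1,3),np.uint8)
cv2.imwrite("pics/z_top_yoke.png",a)
d=cv2.resize(s[150:260,165:315],None,fx=5,fy=5,interpolation=cv2.INTER_CUBIC)
e=cv2.resize(s[310:410,305:425],None,fx=5,fy=5,interpolation=cv2.INTER_CUBIC)
cv2.imwrite("pics/z_side_yoke.png",d);cv2.imwrite("pics/z_side_rack.png",e);cv2.imwrite("pics/z_top_rack.png",b)
E
```

```text
(no output)
```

View pics/z_top_yoke.png

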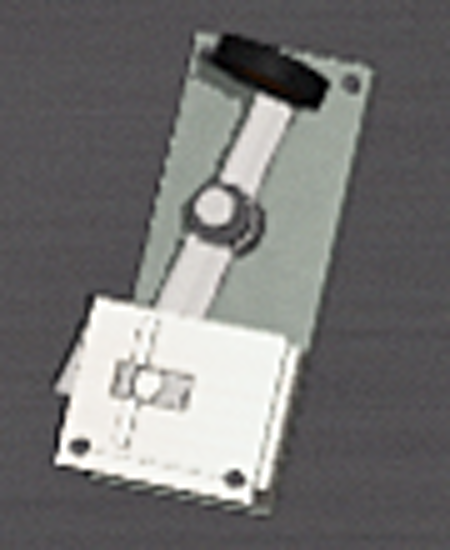

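View pics/z_side_yoke.png

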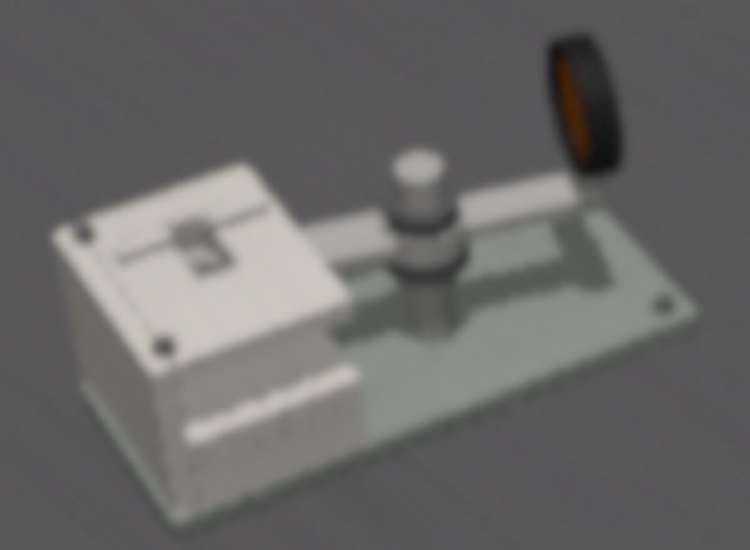

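View pics/z_top_rack.png

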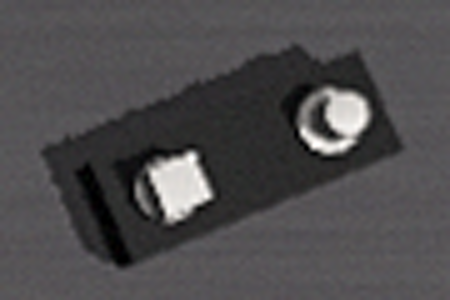

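View pics/z_side_rack.png

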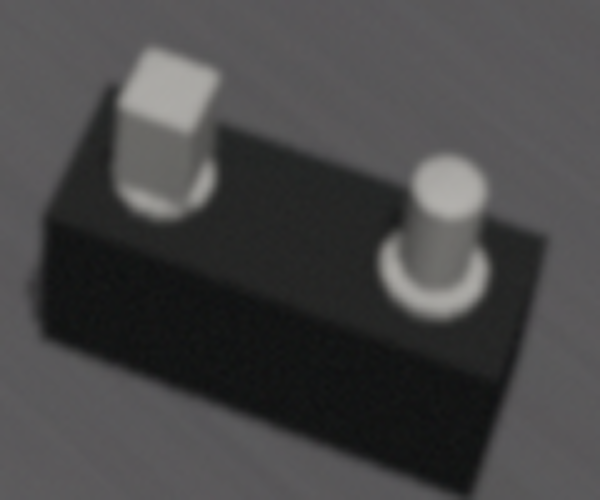

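```bash
cat > h.py <<'E'
import numpy as np,cv2
from station import arm,snapshot,camera_info
def ray(n,uv,z):
    c=camera_info(n);d=c["R"].T@np.array([(uv[0]-c["cx"])/c["fx"],(uv[1]-c["cy"])/c["fy"],1]);o=-c["R"].T@c["t"]
    return o+d*(z-o[2])/d[2]
def proj(n,X):
    c=camera_info(n);p=c["R"]@np.asarray(X)+c["t"];return np.array([c["fx"]*p[0]/p[2]+c["cx"],c["fy"]*p[1]/p[2]+c["cy"]])
E
python3 - <<'E'
from h import *
t=cv2.imread("pics/top0.png");s=cv2.imread("pics/side0.png")
def comps(img,box,thr,up=6):
    x0,y0,x1,y1=box
    g=cv2.cvtColor(img[y0:y1,x0:x1],cv2.COLOR_BGR2GRAY)
    g=cv2.resize(g,None,fx=up,fy=up,interpolation=cv2.INTER_CUBIC)
    m=(g>thr).astype(np.uint8)*255
    cs,_=cv2.findContours(m,cv2.RETR_EXTERNAL,cv2.CHAIN_APPROX_NONE)
    out=[]
    for c in cs:
        if cv2.contourArea(c)<up*up*15: continue
        c=(c.reshape(-1,2).astype(np.float32)+.5)/up-.5+np.array([x0,y0],np.float32)
        out.append(c)
    return out,g
for thr in (205,225,238):
  cs,g=comps(t,(190,245,260,305),thr)
  for c in cs:
    r=cv2.minAreaRect(c);b=cv2.boxPoints(r);P=np.array([ray("top",p,.074)[:2] for p in b])
    e=[np.linalg.norm(P[i]-P[(i+1)%4]) for i in range(4)]
    print("yoke",thr,r,np.round(e,4),"centre",P.mean(0).round(4));print(np.round(P,4).tolist())
for thr in (120,150,180):
  for nm,im,box in(("top",t,(355,255,445,315)),("side",s,(305,310,425,410))):
    cs,g=comps(im,box,thr)
    for c in cs: 
        r=cv2.minAreaRect(c);print(nm,thr,np.round(r[0],1),np.round(r[1],1),round(r[2],1),cv2.contourArea(c))
# print gray values near slot
g=cv2.cvtColor(t,cv2.COLOR_BGR2GRAY);print(g[262:282,208:234])
print(g[280:302,378:402])
E
```

```text
yoke 205 ((225.67877197265625, 267.5298767089844), (44.802982330322266, 48.73014831542969), 11.990835189819336) [0.0994 0.0925 0.099  0.0911] centre [0.5163 0.1113]
[[0.477, 0.1649], [0.5748, 0.1475], [0.5552, 0.0571], [0.458, 0.0758]]
yoke 225 ((245.0631866455078, 278.14276123046875), (1.7364028692245483, 28.582151412963867), 12.994616508483887) [0.0578 0.0036 0.0578 0.0035] centre [0.4942 0.0714]
[[0.4664, 0.0791], [0.5229, 0.0672], [0.5221, 0.0637], [0.4656, 0.0756]]
yoke 225 ((223.86221313476562, 274.53839111328125), (39.39335250854492, 34.66899871826172), 12.961389541625977) [0.0703 0.081  0.0701 0.0802] centre [0.5018 0.1147]
[[0.4764, 0.1607], [0.5454, 0.1472], [0.527, 0.0682], [0.4584, 0.0826]]
yoke 238 ((245.11373901367188, 278.2569885253906), (1.336677074432373, 28.132408142089844), 12.994617462158203) [0.0569 0.0027 0.0569 0.0027] centre [0.494  0.0713]
[[0.4665, 0.0785], [0.5222, 0.0668], [0.5215, 0.0641], [0.4659, 0.0758]]
yoke 238 ((223.7963104248047, 274.58062744140625), (39.58602523803711, 33.571205139160156), 11.990833282470703) [0.0681 0.0814 0.0679 0.0805] centre [
[... 4594 characters left out ...]
48  31  11  45 123  90  44  18 196 234 227 229 227 229 228 210 149
   53  27  42  43  41  45]
 [ 48  44  49  32  15 101 121  66  35 127 232 234 222 217 227 151  43  20
   34  41  47  46  47  48]
 [ 47  46  49  47  28  28 107  79  45  33 219 226 212 163 165  84  29  41
   38  42  44  47  42  39]
 [ 45  47  43  45  45  24  19  59  44  39 166 178 207 154  72  42  36  46
   46  45  46  44  42  43]
 [ 36  46  45  48  43  46  44  44  28  59 104 119  53  28  39  38  43  41
   46  42  42  45  52  57]
 [ 14  45  47  43  43  46  48  46  45  41  35  33  35  41  41  46  45  42
   40  44  58  69  71  88]
 [ 14  41  45  49  43  44  45  43  50  41  40  39  41  43  43  42  47  51
   56  67  81  88  88  85]]
```

```bash
python3 - <<'E'
from h import *
t=cv2.imread("pics/top0.png");s=cv2.imread("pics/side0.png")
print("sq side",ray("side",(338.35,327.65),.096)," rd side",ray("side",(394.4,347.3),.096))
print("sq top",ray("top",(390.8,291.8),.096)," rd top",ray("top",(424.0,277.3),.096))
# flange-based (z=.062): bright crescent outlines
for k in range(1):
    pass
g=cv2.cvtColor(s,cv2.COLOR_BGR2GRAY)
up=6;x0,y0=305,310
G=cv2.resize(g[310:410,305:425],None,fx=up,fy=up,interpolation=cv2.INTER_CUBIC)
m=(G>150).astype(np.uint8)
cs,_=cv2.findContours(m,cv2.RETR_EXTERNAL,cv2.CHAIN_APPROX_NONE)
for c in cs:
    if cv2.contourArea(c)>3000:
        ap=cv2.approxPolyDP(c,12,True).reshape(-1,2)/up+[x0,y0]
        P=np.array([ray("side",p,.096)[:2] for p in ap]);print(ap.round(1).tolist(),P.round(4).tolist())
# rack top face outline from top: edges
gt=cv2.cvtColor(t,cv2.COLOR_BGR2GRAY)
a=np.radians(-12.7);ex=np.array([np.cos(a),np.sin(a)]);ey=np.array([-np.sin(a),np.cos(a)])
seat=np.array([.5018,.1148])+.004*ex
print("seat",seat)
img={ "top":t.copy(),"side":s.copy()}
for n in img:
    big=cv2.resize(img[n],None,fx=6,fy=6,interpolation=cv2.INTER_CUBIC)
    def poly(pts,z,col):
        q=np.array([proj(n,[*(seat+ex*p[0]+ey*p[1]),z]) for p in np.array(pts)/1000.]);q=((q+.5)*6-.5).round().astype(int)
        cv2.polylines(big,[q],True,col,1)
    poly([(-7,-6),(7,-6),(7,25),(-7,25)],.074,(0,0,255))
    poly([(-38,-40),(30,-40),(30,40),(-38,40)],.074,(255,0,0))
    # base plate
    c=proj(n,[*seat,.074])*6;x,y=c.astype(int)
    cv2.imwrite(f"pics/ov_{n}.png",big[y-190:y+190,x-220:x+220])
E
```

```text
sq side [ 0.46976229 -0.21528531  0.096     ]  rd side [ 0.49769549 -0.28318912  0.096     ]
sq top [ 0.46435728 -0.22022983  0.096     ]  rd top [ 0.4928891  -0.28691653  0.096     ]
[[390.2, 343.5], [388.7, 347.8], [391.7, 352.2], [400.3, 351.0], [398.0, 343.2]] [[0.4983, -0.276], [0.4921, -0.2788], [0.4899, -0.2854], [0.4987, -0.2916], [0.5056, -0.2824]]
[[334.8, 321.2], [330.5, 331.0], [342.8, 335.2], [347.2, 324.8]] [[0.4739, -0.2052], [0.459, -0.212], [0.4655, -0.2271], [0.4809, -0.22]]
seat [0.50570214 0.11392062]
```

View pics/ov_top.png

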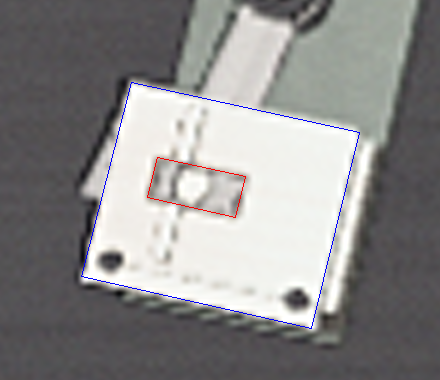

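View pics/ov_side.png

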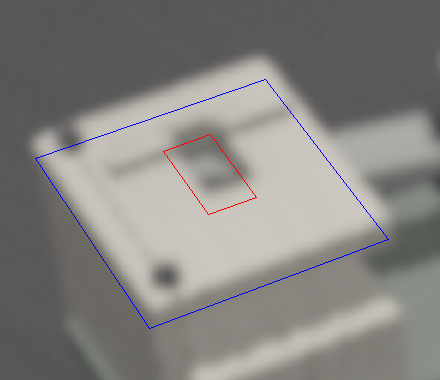

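The overlay fits the top view. The side view disagrees by about 5 mm. I'll use the gripper, whose position is known, to check both cameras above the pin.

```bash
cat >> h.py <<'E'
from scipy.spatial.transform import Rotation as Ro
def quat(a):
    c,s=np.cos(a),np.sin(a)
    return Ro.from_matrix(np.array([[0,c,s],[0,s,-c],[-1,0,0]])).as_quat()
E
python3 - <<'E'
from h import *
q0=arm.read_eef_rot();R=Ro.from_quat(q0).as_matrix();print("start jaw angle",np.degrees(np.arctan2(R[1,1],R[0,1])),R[:,0])
for a in (23.5,203.5):
    print(a,arm.ik([.467,-.218,.25],quat(np.radians(a))),arm.ik([.507,.114,.25],quat(np.radians(a))))
E
```

```text
start jaw angle -69.8353980439343 [-8.37828994e-04  2.23015512e-03 -9.99997162e-01]
23.5 [ 0.70765626  0.50886596 -0.46245351  1.86936901  0.29850028  0.83171535
  0.50283597] [ 0.15568127  0.54764448 -0.63225861  1.85485882  0.41319521  0.87308419
 -0.26764949]
203.5 [ 0.16615952  0.4900975   0.33533112  1.88611728 -0.21749706  0.80071274
 -2.11432753] [-0.9262516   0.73484039  1.13409753  1.88674585 -0.77759703  1.04711347
 -2.19094514]
```

```bash
python3 - <<'E'
from h import *
q=quat(np.radians(23.5))
t0=arm.read_time()
arm.movep([.467,-.218,.215],q)
t1=arm.read_time();arm.move_gripper(.6,30);print(t1-t0,arm.read_time()-t1,arm.read_tool_pos(),arm.read_ft_force())
for n in("top","side"):
    im=snapshot(n);cv2.imwrite(f"pics/{n}1.png",im)
    p=arm.read_tool_pos();u,v=proj(n,[p[0],p[1],.1]).astype(int)
    z=cv2.resize(im[v-60:v+60,u-75:u+75],None,fx=5,fy=5,interpolation=cv2.INTER_CUBIC)
    for zz in (.0,.054,.073):
        w=proj(n,p-[0,0,zz]);w=((w-[u-75,v-60]+.5)*5).astype(int);cv2.drawMarker(z,tuple(map(int,w)),(0,0,255),0,12,1)
    cv2.imwrite(f"pics/z{n}1.png",z)
E
```

```text
1.7167 0.4333 [ 0.46696642 -0.21817448  0.21501014] [ 0.54940119 -0.41844692 -0.26680957]
```

View pics/ztop1.png

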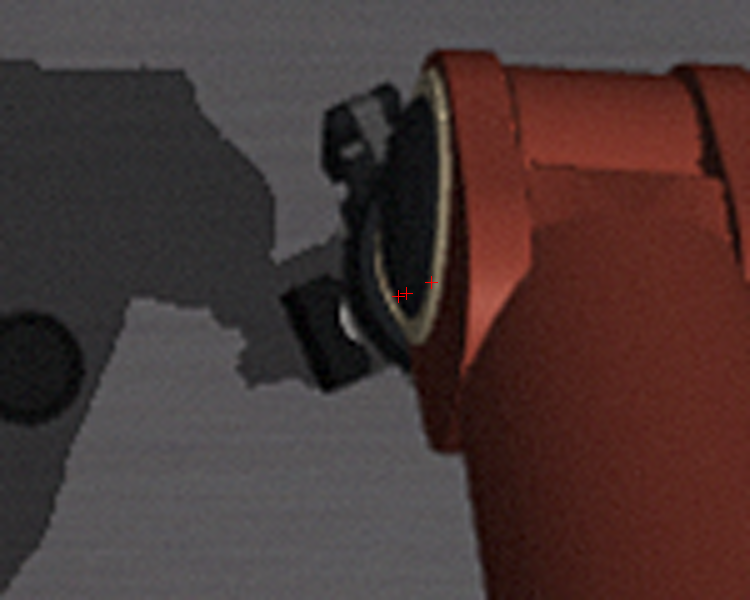

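View pics/zside1.png

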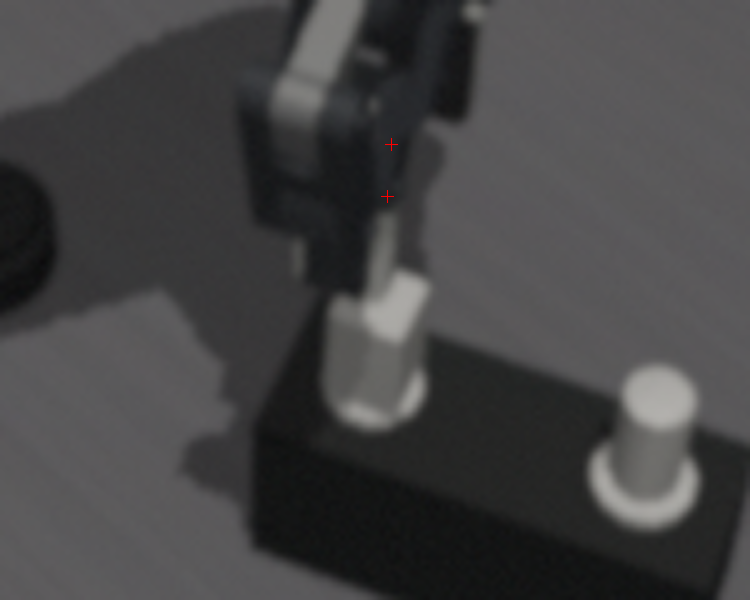

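```bash
python3 - <<'E'
from h import *
arm.line_to([.467,-.218,.140],velocity=.08)
print(arm.read_ft_force())
for o in (.45,.38,.33,.3):
    arm.move_gripper(o,20); print(o,arm.read_opening(),np.round(arm.read_ft_force(),1),np.round(arm.read_wrist_torque(),2))
for n in("top","side"):
    im=snapshot(n);cv2.imwrite(f"pics/{n}2.png",im)
    p=arm.read_tool_pos();u,v=proj(n,[p[0],p[1],.1]).astype(int)
    z=cv2.resize(im[v-60:v+60,u-75:u+75],None,fx=5,fy=5,interpolation=cv2.INTER_CUBIC)
    cv2.imwrite(f"pics/z{n}2.png",z)
print(arm.read_time())
E
```

```text
[-0.8186132   0.24895673 -0.4365668 ]
0.45 0.4523415549703217 [-5.4 -1.   9.1] [-0.16  0.92  0.06]
0.38 0.380194326065922 [-2.2 -0.2  9.9] [0.02 0.66 0.  ]
0.33 0.3281551706181946 [-3.1  0.4 12.6] [ 0.06  0.77 -0.01]
0.3 0.30418039642801464 [-4.3  0.  14.9] [-0.05  1.03 -0.05]
4.4917
```

View pics/zside2.png

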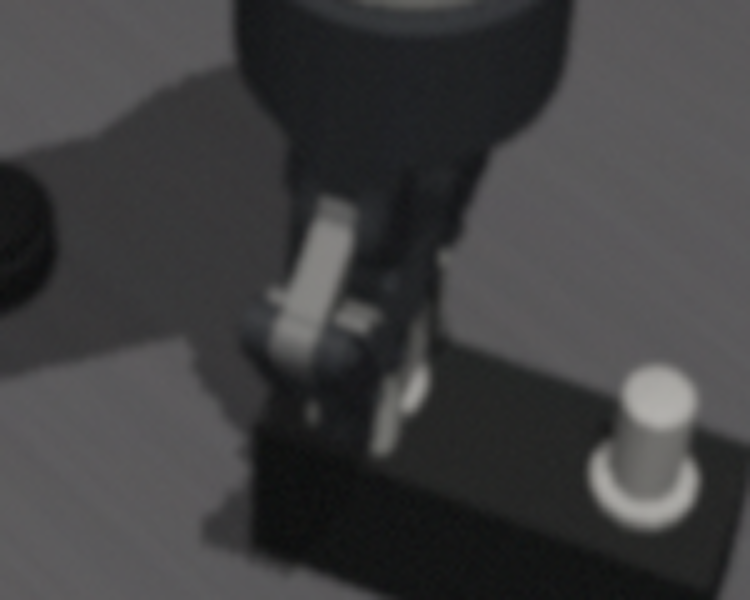

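```bash
python3 - <<'E'
from h import *
arm.move_gripper(.5,20); print(np.round(arm.read_ft_force(),1))
arm.line_to([.4645,-.2195,.143],velocity=.05)
print(np.round(arm.read_ft_force(),1))
for o in (.42,.36,.3,.26,.2):
    arm.move_gripper(o,20); print(o,arm.read_opening(),np.round(arm.read_ft_force(),1),np.round(arm.read_wrist_torque(),2))
print(arm.read_time())
E
```

```text
[-1.2 -0.8  7.2]
[-0.7 -0.6 -0.4]
0.42 0.41955139813480735 [-1.   0.4 -0.4] [ 0.01 -0.   -0.07]
0.36 0.3616988265954806 [ 0.9 -0.2 -0.7] [-0.01 -0.    0.01]
0.3 0.2971075493488919 [ 0.7 -0.1 -0.2] [ 0.06 -0.09 -0.02]
0.26 0.2825549624916967 [0.5 0.2 1.8] [0.07 0.02 0.02]
0.2 0.28195660370908565 [0.5 0.7 1.7] [ 0.12 -0.03 -0.02]
6.175
```

```bash
python3 - <<'E'
from h import *
arm.move_gripper(.2,50); print(arm.read_opening(),np.round(arm.read_ft_force(),1))
arm.line_to([.4645,-.2195,.21],velocity=.12)
print(np.round(arm.read_ft_force(),2),arm.read_opening(),np.round(arm.read_wrist_torque(),3),arm.read_time())
for n in("top","side"):
    im=snapshot(n);cv2.imwrite(f"pics/{n}3.png",im)
    p=arm.read_tool_pos();u,v=proj(n,[p[0],p[1],.1]).astype(int)
    z=cv2.resize(im[v-60:v+60,u-75:u+75],None,fx=5,fy=5,interpolation=cv2.INTER_CUBIC)
    for zz in (.135,.085):
        w=proj(n,p-[0,0,zz]);w=((w-[u-75,v-60]+.5)*5).astype(int);cv2.drawMarker(z,tuple(map(int,w)),(0,0,255),0,12,1)
    cv2.imwrite(f"pics/z{n}3.png",z)
E
```

```text
0.25874842804189524 [-0.   0.7  4.7]
[ 0.   -0.13 -1.5 ] 0.25463182622362074 [0.02  0.013 0.022] 7.1
```

View pics/zside3.png

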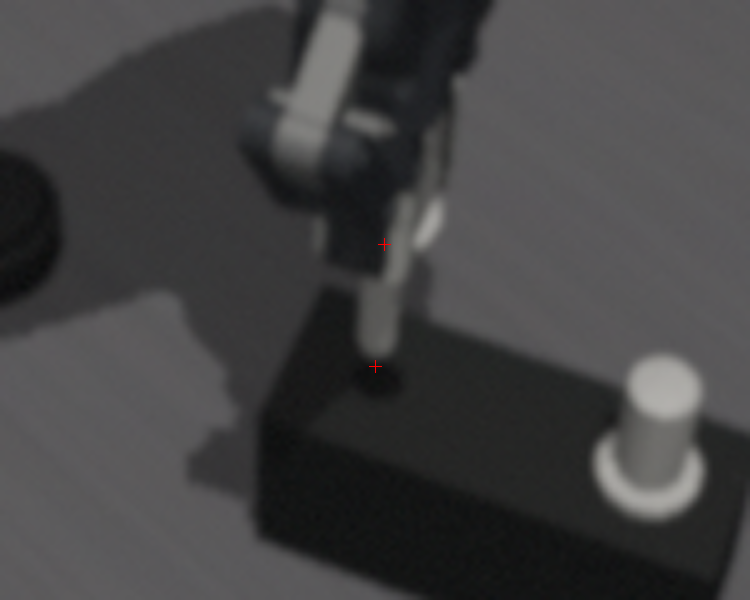

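View pics/ztop3.png

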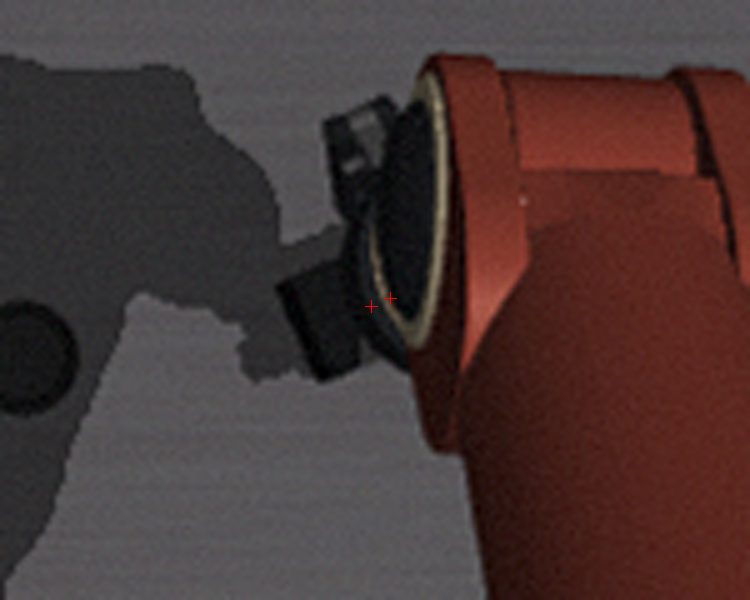

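```bash
cat >> h.py <<'E'
YA=np.radians(-12.7);EX=np.array([np.cos(YA),np.sin(YA)]);EY=np.array([-np.sin(YA),np.cos(YA)])
SEAT=np.array([.5057,.1139])
def w2y(P): d=np.asarray(P)[:2]-SEAT; return np.array([d@EX,d@EY])*1000
def y2w(x,y): return SEAT+EX*x/1000+EY*y/1000   # mm in yoke axes about seat
E
python3 - <<'E'
from h import *
g=cv2.cvtColor(cv2.imread("pics/top0.png"),cv2.COLOR_BGR2GRAY)
sub=g[269:276,215:223].astype(float);m=np.clip(sub-200,0,None);m[:, :1]=0
yy,xx=np.mgrid[269:276,215:223];c=(m*xx).sum()/m.sum(),(m*yy).sum()/m.sum();print(c)
for z in(.074,.060,.056,.052,.040):print(z,w2y(ray("top",c,z)))
p=y2w(.9,12);print(p)
arm.line_to([.4645,-.2195,.24],velocity=.15)
arm.line_to([*p,.24],velocity=.2)
print(np.round(arm.read_ft_force(),2),arm.read_tool_pos(),arm.read_time())
arm.pause(.2);print(np.round(arm.read_ft_force(),2))
p=arm.read_tool_pos()
for n in("top","side"):
    im=snapshot(n);cv2.imwrite(f"pics/{n}4.png",im)
    u,v=proj(n,[p[0],p[1],.1]).astype(int)
    z=cv2.resize(im[v-50:v+50,u-75:u+75],None,fx=5,fy=5,interpolation=cv2.INTER_CUBIC)
    w=proj(n,p-[0,0,.135]);w=((w-[u-75,v-50]+.5)*5).astype(int);cv2.drawMarker(z,tuple(map(int,w)),(0,0,255),0,12,1)
    cv2.imwrite(f"pics/z{n}4.png",z)
E
```

```text
(np.float64(218.8827361563518), np.float64(271.6558089033659))
0.074 [-0.7029202 11.1643954]
0.06 [ 0.12439396 14.08341317]
0.056 [ 0.36076943 14.91741824]
0.052 [ 0.5971449  15.75142332]
0.04 [ 1.30627132 18.25343855]
[0.50921614 0.12540855]
[-0.38 -0.27 -0.82] [0.50921743 0.12413489 0.23986015] 9.4417
[-0.87  0.05 -2.07]
```

View pics/zside4.png

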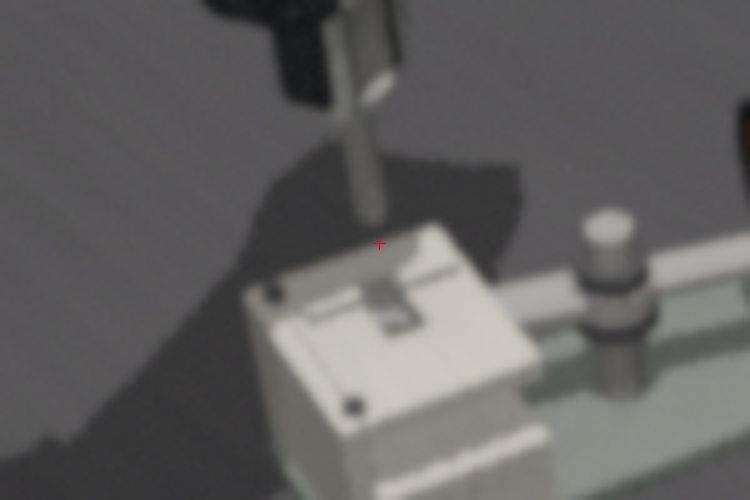

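View pics/ztop4.png

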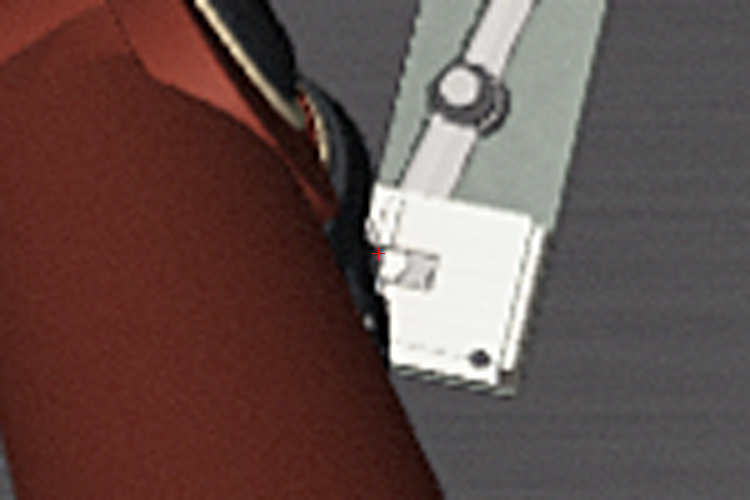

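```bash
cat >> h.py <<'E'
def F(n=3):
    return np.mean([arm.read_ft_force() for _ in range(n)],0)
def yF(f): return np.array([f[:2]@EX,f[:2]@EY,f[2]])
def st(tag,F0):
    p=arm.read_tool_pos();print(tag,"yk",np.round(w2y(p),2),"z",round(p[2]*1000,2),"F",np.round(yF(F()-F0),1),"t",round(arm.read_time(),2))
def step(x,y,z,F0,v=.03,lim=6,ds=1.0,ax=None):
    """move in yoke mm (z world mm) from present command by ds-mm lines; stop when |F-F0|>lim"""
    p=arm.read_tool_pos();a=np.array([*w2y(p),p[2]*1000]);b=np.array([x,y,z],float)
    n=max(1,int(np.ceil(np.linalg.norm(b-a)/ds)))
    for i in range(1,n+1):
        c=a+(b-a)*i/n;arm.line_to([*y2w(*c[:2]),c[2]/1000],velocity=v)
        f=yF(F(2)-F0)
        if (np.linalg.norm(f) if ax is None else abs(f[ax]))>lim: return c,f,True
    return c,f,False
E
python3 - <<'E'
from h import *
for uv in((245.2,215),(226.4,257.4)):
    d=w2y(ray("top",uv,.056))-[75,0];print(d,"eye y",-75*d[1]/np.hypot(*d) if d[0]>0 else 75*d[1]/np.hypot(*d))
t0=arm.read_time();f=F(5);print(yF(f),arm.read_time()-t0)
F0=f;np.save("F0.npy",F0)
arm.line_to([*y2w(1.2,14.5),.216],velocity=.1)
st("above",F0)
t=arm.read_time();r=step(1.2,14.5,197,F0,v=.03,lim=5,ds=2);st(str(r),F0);print(arm.read_time()-t)
E
```

```text
[53.62993948 -9.61025627] eye y 13.228959857546416
[-42.4029998    7.01280875] eye y 12.237621543942033
[-0.64898803 -0.09618    -0.96561821] 0.0
above yk [ 1.02 14.47] z 215.65 F [ 1.4  0.2 -0.2] t 10.13
(array([  1.2,  14.5, 197. ]), array([ 0.42474617, -0.1479426 ,  0.13590951]), False) yk [ 1.14 14.44] z 196.88 F [ 0.4 -0.1  0.1] t 12.63
2.5
```

```bash
python3 - <<'E'
from h import *
F0=np.load("F0.npy")
r=step(1.2,14.0,181,F0,v=.04,lim=3,ds=1.5);print(r);st("",F0)
E
```

```text
(array([  1.16272384,  14.27994458, 191.10758865]), array([ 0.30102551, -0.18523122,  4.44531372]), True)
 yk [ 1.34 14.4 ] z 191.42 F [ 0.3 -0.2  4.4] t 13.63
```

```bash
cat >> h.py <<'E'
def probe(x,y,zt,F0,lim=3,zup=193.2):
    p=arm.read_tool_pos();a=w2y(p)
    arm.line_to([*y2w(*a),zup/1000],velocity=.04)
    arm.line_to([*y2w(x,y),zup/1000],velocity=.04)
    arm.line_to([*y2w(x,y),.1922],velocity=.03)
    r=step(x,y,zt,F0,v=.03,lim=lim,ds=.8);print(r);st("",F0);return r
E
python3 - <<'E'
from h import *
F0=np.load("F0.npy")
r=probe(1.0,11.3,187,F0)
E
```

```text
(array([  1. ,  11.3, 187. ]), array([ 0.34237434, -0.04620445, -0.35026701]), False)
 yk [ 0.99 11.28] z 186.96 F [ 0.3 -0.  -0.4] t 16.13
```

```bash
python3 - <<'E'
from h import *
F0=np.load("F0.npy")
r=step(.9,11.3,180.5,F0,v=.04,lim=4,ds=2.2);print(r)
for y in(9,6.5,4,2):
    x=75-np.sqrt(75**2-(y+1)**2)
    arm.line_to([*y2w(x,y),.1805],velocity=.04);f=yF(F()-F0);print(y,np.round(f,1))
    if np.linalg.norm(f)>9:break
st("",F0)
E
```

```text
(array([  0.9,  11.3, 180.5]), array([ 1.14210163,  0.4416522 , -0.12156632]), False)
9 [ 1.   0.2 -0.3]
6.5 [ 3.6  2.  -1.1]
4 [ 2.5  2.5 -0.2]
2 [3.8 2.5 0.9]
 yk [0.46 2.01] z 180.67 F [3.8 2.5 0.9] t 17.88
```

```bash
python3 - <<'E'
from h import *
F0=np.load("F0.npy")
x=1.0
for y in(1.2,.4,-.4,-1.0,-1.6,-2.2,-2.8,-3.4):
    arm.line_to([*y2w(x,y),.1805],velocity=.03);f=yF(F()-F0);print(x,y,np.round(f,1))
    if abs(f[1])>6.5:break
    if f[0]>3: x+=.4
    if f[0]<-3: x-=.4
st("",F0)
E
```

```text
1.0 1.2 [3.3 2.9 1.1]
1.4 0.4 [ 2.   3.5 -0.2]
1.4 -0.4 [ 1.2  2.3 -0.2]
1.4 -1.0 [2.6 2.8 0.2]
1.4 -1.6 [2.7 2.5 0.8]
1.4 -2.2 [ 1.8  2.4 -0.1]
1.4 -2.8 [2.5 3.6 0.7]
1.4 -3.4 [1.8 3.4 0.2]
 yk [ 1.38 -3.48] z 180.49 F [1.8 3.4 0.2] t 19.88
```

```bash
python3 - <<'E'
from h import *
F0=np.load("F0.npy")
for n in("top","side"):
    im=snapshot(n);cv2.imwrite(f"pics/{n}5.png",im)
    u,v=proj(n,[*SEAT,.08]).astype(int)
    cv2.imwrite(f"pics/z{n}5.png",cv2.resize(im[v-50:v+50,u-75:u+75],None,fx=5,fy=5,interpolation=cv2.INTER_CUBIC))
x=1.7
for y in(-4,-4.6,-5.2,-5.8):
    arm.line_to([*y2w(x,y),.1805],velocity=.03);f=yF(F()-F0);print(x,y,np.round(f,1))
    if abs(f[1])>6.5:break
st("",F0)
E
```

```text
1.7 -4 [1.3 3.8 0.5]
1.7 -4.6 [ 1.7  3.9 -0.3]
1.7 -5.2 [0.3 3.4 1. ]
1.7 -5.8 [2.1 2.9 1.5]
 yk [ 1.71 -5.89] z 180.49 F [2.1 2.9 1.5] t 20.98
```

View pics/zside5.png

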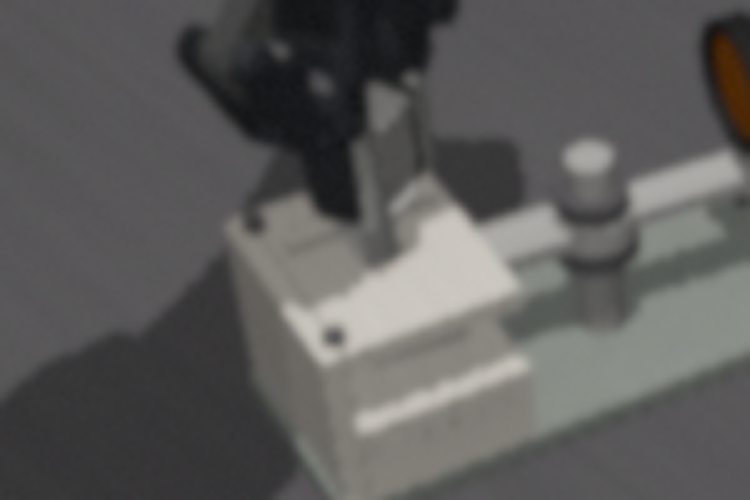

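View pics/ztop5.png

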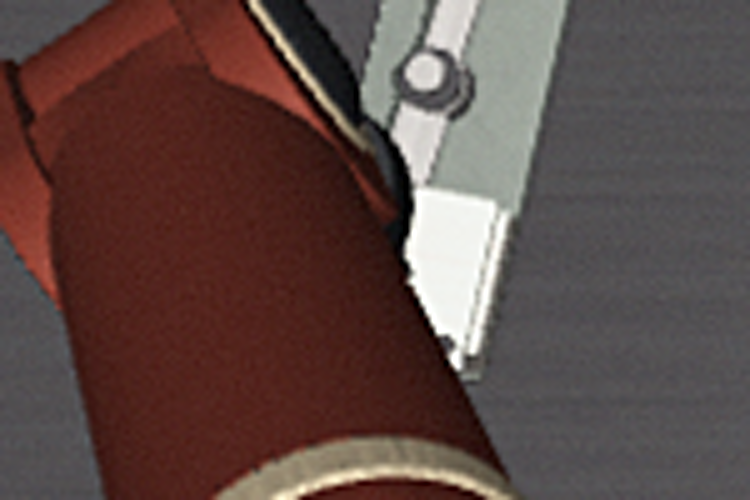

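The nose lags the TCP, so the pin seems to be pivoting in the jaws. I'll zoom in and measure the tilt before moving.

```bash
python3 - <<'E'
from h import *
for k,im in((4,cv2.imread("pics/side4.png")),(5,cv2.imread("pics/side5.png")),(6,snapshot("side"))):
    if k==6: cv2.imwrite("pics/side6.png",im)
    p={4:[*y2w(.9,12),.24],5:[*y2w(1.38,-3.48),.1805],6:arm.read_tool_pos()}[k];p=np.array(p)
    off=np.array([-1.6,-4.])
    u,v=proj("side",p-[0,0,.09]).astype(int);S=9
    z=cv2.resize(im[v-35:v+25,u-28:u+28],None,fx=S,fy=S,interpolation=cv2.INTER_CUBIC)
    z=cv2.convertScaleAbs(z,alpha=1.3)
    a,b,c=[tuple(map(int,((proj("side",p-[0,0,h])+off-[u-28,v-35]+.5)*S))) for h in(.047,.085,.135)]
    cv2.line(z,a,c,(0,0,255),1);cv2.circle(z,b,3,(0,255,0),1)
    cv2.imwrite(f"pics/p{k}.png",z)
    if k==4: A=z
    elif k==5:B=z
    else: cv2.imwrite("pics/cmp.png",cv2.resize(np.hstack([A,z]),(800,int(A.shape[0]*800/(2*A.shape[1])))))
E
```

```text
(no output)
```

View pics/cmp.png

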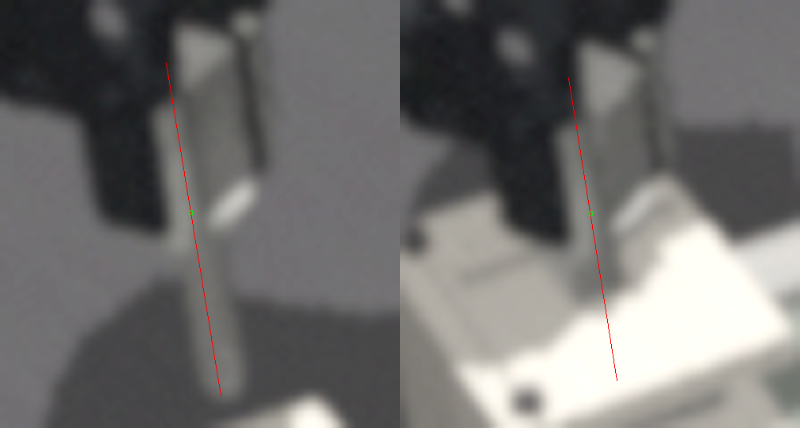

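```bash
python3 - <<'E'
from h import *
s=cv2.imread("pics/side0.png");g=cv2.cvtColor(s,cv2.COLOR_BGR2GRAY)
up=8;x0,y0,x1,y1=165,170,245,255
G=cv2.resize(g[y0:y1,x0:x1],None,fx=up,fy=up,interpolation=cv2.INTER_CUBIC)
for thr in(165,175,185):
    m=(G>thr).astype(np.uint8);cs,_=cv2.findContours(m,cv2.RETR_EXTERNAL,cv2.CHAIN_APPROX_NONE)
    c=max(cs,key=cv2.contourArea);h=cv2.convexHull(c);ap=cv2.approxPolyDP(h,14,True).reshape(-1,2)
    print(thr,((ap+.5)/up-.5+[x0,y0]).round(1).tolist())
for q in((-38,-40),(30,-40),(30,40),(-38,40)): print(q,proj("side",[*y2w(*q),.074]).round(1))
# screw holes dark & slot
print(g[190:204,196:216])
# pin shank rows in side4
g4=cv2.cvtColor(cv2.imread("pics/side4.png"),cv2.COLOR_BGR2GRAY)
w=proj("side",[*y2w(.9,12),.105]);print("tip pred",w,"sh",proj("side",[*y2w(.9,12),.125]))
u,v=w.astype(int)
for r in range(v-20,v+4,2):print(r,u-12,g4[r,u-12:u+10])
E
```

```text
165 [[239.4, 194.6], [240.6, 197.6], [233.4, 209.7], [196.4, 224.1], [176.2, 197.6], [212.3, 183.2]]
175 [[213.6, 183.8], [227.8, 198.6], [233.6, 208.6], [195.4, 223.7], [176.7, 196.9]]
185 [[213.7, 184.3], [232.8, 208.8], [201.7, 220.9], [193.4, 220.8], [179.1, 199.3], [185.4, 193.6]]
(-38, -40) [194.6 227.5]
(30, -40) [234.5 212.8]
(30, 40) [213.9 186.1]
(-38, 40) [175.6 199.2]
[[186 189 191 191 192 193 194 193 193 193 193 193 192 192 193 194 195 194
  193 191]
 [193 193 193 192 192 191 191 191 190 189 189 190 191 192 192 192 190 187
  181 175]
 [194 193 192 191 189 187 184 181 179 180 181 186 189 189 186 182 175 169
  163 160]
 [192 190 187 184 181 174 167 160 158 161 167 174 178 177 171 164 158 157
  159 167]
 [189 185 177 169 162 152 143 136 135 138 145 154 160 161 159 157 164 169
  176 184]
 [188 182 170 151 137 130 125 123 121 121 124 134 151 164 170 174 181 186
  190 193]
 [189 184 170 144 124 120 120 117 116 111 111 126 153 175 185 188 191 193
  194 196]
 [185 178 163 140 121 117 116 115 113 109 108 119 148 174 188 192 194 195
  195 196]
 [168 161 152 138 125 118 116 119 119
[... 822 characters left out ...]
7 54 56 54 56 57 57 55]
173 190 [54 54 55 54 54 55 64 78 85 88 87 83 78 68 58 55 55 55 55 55 56 56]
175 190 [53 55 55 55 55 55 61 75 84 87 89 88 83 72 61 56 56 55 55 54 55 56]
177 190 [53 53 54 56 55 56 59 69 80 87 89 91 89 79 66 57 56 56 55 54 55 56]
179 190 [55 54 53 53 54 54 57 64 77 85 89 90 91 82 68 57 55 54 56 55 55 55]
181 190 [54 55 54 53 53 54 55 58 67 77 84 90 87 77 64 56 55 55 55 56 55 57]
183 190 [ 53  54  54  54  53  54  55  54  55  60  63  66  64  61  57  58  60  63
  68  77  93 111]
185 190 [ 55  55  54  55  55  55  54  56  55  57  58  61  67  74  81  90 101 110
 116 126 147 173]
187 190 [ 55  55  55  55  57  59  63  69  77  87  99 106 113 120 124 128 130 132
 133 138 156 181]
```

```bash
python3 - <<'E'
from h import *
F0=np.load("F0.npy")
arm.move_gripper(.24,20);st("grip20",F0);print(arm.read_opening())
for x,y in((1.6,-4.8),(1.5,-3.6),(1.4,-2.4)):
    arm.line_to([*y2w(x,y),.1805],velocity=.04);print(x,y,np.round(yF(F()-F0),1))
st("",F0)
im=snapshot("side");cv2.imwrite("pics/side7.png",im)
p=arm.read_tool_pos();off=np.array([-1.2,-2.8]);S=9
u,v=proj("side",p-[0,0,.09]).astype(int)
z=cv2.resize(im[v-35:v+25,u-28:u+28],None,fx=S,fy=S,interpolation=cv2.INTER_CUBIC);z=cv2.convertScaleAbs(z,alpha=1.3)
a,b,c=[tuple(map(int,((proj("side",p-[0,0,h])+off-[u-28,v-35]+.5)*S))) for h in(.047,.085,.135)]
cv2.line(z,a,c,(0,0,255),1);A=cv2.imread("pics/p4.png")
cv2.imwrite("pics/cmp7.png",cv2.resize(np.hstack([A,z]),(800,428)))
E
```

```text
grip20 yk [ 1.68 -5.81] z 180.48 F [1.8 3.5 0.9] t 21.25
0.25832040686898283
1.6 -4.8 [1.4 2.8 1.2]
1.5 -3.6 [0.5 2.5 0.3]
1.4 -2.4 [-0.   0.  -0.5]
 yk [ 0.98 -3.02] z 180.2 F [-0.   0.  -0.5] t 22.0
```

View pics/cmp7.png

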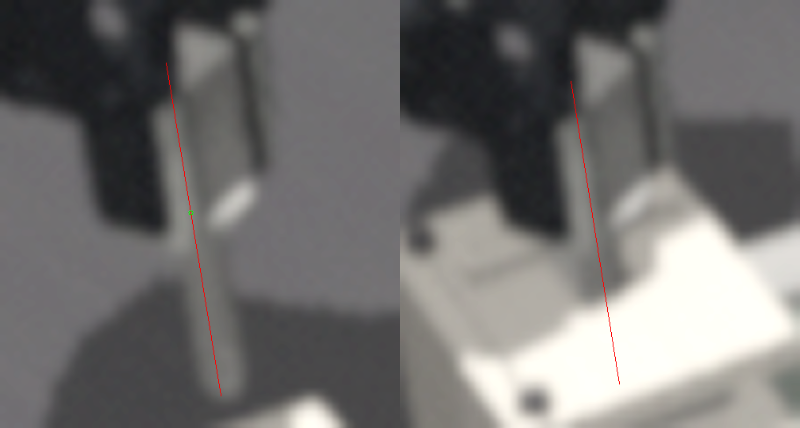

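```bash
python3 - <<'E'
from h import *
F0=np.load("F0.npy")
arm.move_gripper(.2,100);st("grip100",F0);print(arm.read_opening())
r=step(1.3,-2.4,167,F0,v=.04,lim=5,ds=1.5);print(r);st("",F0)
E
```

```text
grip100 yk [ 1.12 -2.76] z 180.32 F [-0.1  0.3  1.2] t 22.27
0.22971578909137422
(array([  1.3,  -2.4, 167. ]), array([-1.58838972, -4.36500786,  4.97274644]), True)
 yk [ 1.01 -3.03] z 166.84 F [-1.6 -4.4  5. ] t 24.52
```

```bash
python3 - <<'E'
from h import *
F0=np.load("F0.npy")
x,y=1.0,-3.2
arm.line_to([*y2w(x,y),.167],velocity=.04);f=yF(F()-F0);print(np.round(f,1))
for k in range(3):
    if np.hypot(*f[:2])<3: break
    x+=np.clip(f[0]*.15,-.5,.5);y+=np.clip(f[1]*.15,-.6,.6)
    arm.line_to([*y2w(x,y),.167],velocity=.04);f=yF(F()-F0);print(round(x,2),round(y,2),np.round(f,1))
r=None
for z in (165.5,164,162.5,161.3,160.3):
    arm.line_to([*y2w(x,y),z/1000],velocity=.04);f=yF(F()-F0);print(z,np.round(f,1))
    if f[2]>8: break
    if np.hypot(*f[:2])>3: x+=np.clip(f[0]*.1,-.4,.4);y+=np.clip(f[1]*.1,-.4,.4)
st("",F0);print(x,y)
im=snapshot("side");cv2.imwrite("pics/side8.png",im);u,v=proj("side",[*SEAT,.08]).astype(int)
cv2.imwrite("pics/zside8.png",cv2.resize(im[v-45:v+35,u-50:u+50],None,fx=7,fy=7,interpolation=cv2.INTER_CUBIC))
E
```

```text
[-1.8 -3.   2.1]
0.73 -3.65 [-1.1 -1.6  1.5]
165.5 [-1.3 -1.3  3.5]
164 [-0.3 -2.5  4.4]
162.5 [-2.9 -3.  12.1]
 yk [ 0.85 -3.35] z 163.68 F [-2.9 -3.  12.1] t 25.77
0.7327686817789766 -3.651348375147911
```

View pics/zside8.png

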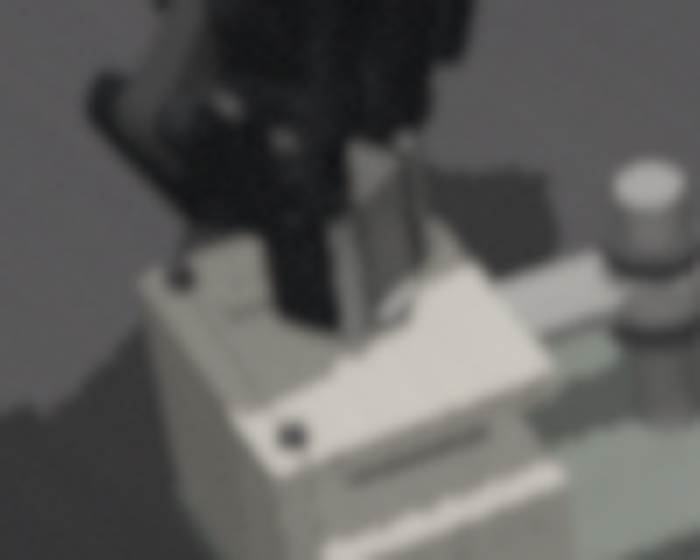

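```bash
python3 - <<'E'
from h import *
F0=np.load("F0.npy")
x,y=.8,-3.6
arm.line_to([*y2w(x,y),.1655],velocity=.04);print(np.round(yF(F()-F0),1))
for y in(-4.4,-5.0,-5.6):
    arm.line_to([*y2w(x,y),.1655],velocity=.04);f=yF(F()-F0);print(x,y,np.round(f,1))
    if f[1]>2.5: break
for z in (164.3,163.1,161.9,160.7,159.8):
    arm.line_to([*y2w(x,y),z/1000],velocity=.04);f=yF(F()-F0);print(z,np.round(f,1))
    if f[2]>9: break
st("",F0)
E
```

```text
[-1.  -1.7  2.3]
0.8 -4.4 [-0.8  0.2  0.2]
0.8 -5.0 [-0.2  2.1 -0.7]
0.8 -5.6 [-0.5  3.8 -1.3]
164.3 [-0.7  3.3  0.7]
163.1 [-1.2  3.   5.7]
161.9 [-3.1  2.3 12. ]
 yk [ 1.04 -5.06] z 163.52 F [-3.1  2.3 12. ] t 27.57
```

```bash
python3 - <<'E'
from h import *
im=snapshot("side");cv2.imwrite("pics/side9.png",im);u,v=proj("side",[*SEAT,.08]).astype(int);S=10
B=cv2.convertScaleAbs(cv2.resize(im[v-30:v+24,u-38:u+38],None,fx=S,fy=S,interpolation=cv2.INTER_CUBIC),alpha=1.3)
th=np.linspace(0,2*np.pi,60)
def P(x,y,z): return ((proj("side",[*y2w(x,y),z/1000])+[.1,-2.8]-[u-38,v-30]+.5)*S)
for z,col in((78,(0,255,0)),(83,(0,0,255))):
    q=np.array([P(13*np.cos(t),13*np.sin(t),z) for t in th]).astype(int);cv2.polylines(B,[q],True,col,1)
for sx in(1,-1):
    q=np.array([P(sx*a,b,79) for a,b in((7,12.5),(26,12.5),(26,18.5),(7,18.5))]).astype(int);cv2.polylines(B,[q],True,(255,0,0),1)
q=np.array([P(a,b,74) for a,b in((-7,-6),(7,-6),(7,25),(-7,25))]).astype(int);cv2.polylines(B,[q],True,(255,255,0),1)
cv2.imwrite("pics/z9.png",B)
E
```

```text
(no output)
```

View pics/z9.png

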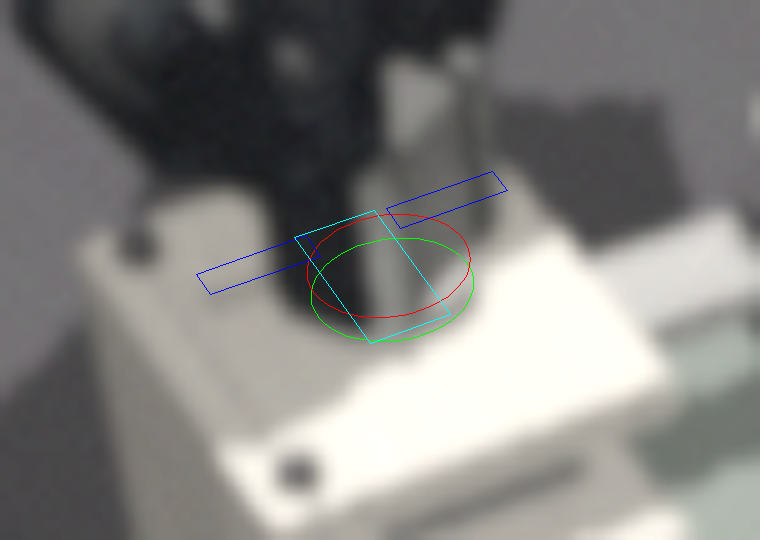

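```bash
python3 - <<'E'
from h import *
im=cv2.imread("pics/side9.png");g=cv2.cvtColor(im,cv2.COLOR_BGR2GRAY)
u,v=proj("side",[*SEAT,.08]).astype(int);u0,v0,S=u-12,v-18,22
c=im[v0:v0+26,u0:u0+34];c=np.clip((c.astype(float)-40)*1.35,0,255).astype(np.uint8)
B=cv2.resize(c,None,fx=S,fy=S,interpolation=cv2.INTER_CUBIC)
th=np.linspace(-1.9,1.2,40)
def P(x,y,z): return ((proj("side",[*y2w(x,y),z/1000])+[.1,-2.8]-[u0,v0]+.5)*S)
for z,col in((74,(0,255,255)),(78,(0,255,0)),(83,(0,0,255))):
    q=np.array([P(13*np.cos(t),13*np.sin(t),z) for t in th]).astype(int);cv2.polylines(B,[q],False,col,1)
cv2.imwrite("pics/z9b.png",B)
E
```

```text
(no output)
```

View pics/z9b.png

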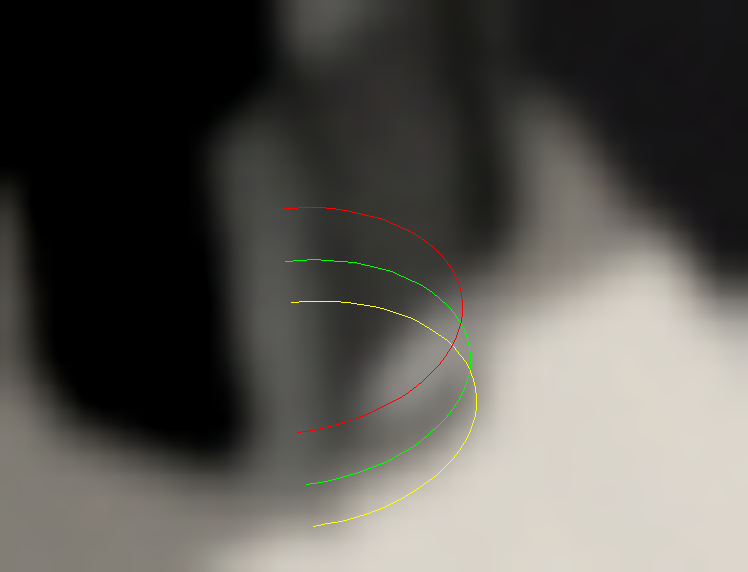

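```bash
python3 - <<'E'
from h import *
F0=np.load("F0.npy")
arm.line_to([*y2w(.8,-4.6),.164],velocity=.04);st("relax",F0)
arm.move_gripper(.45);st("open",F0)
p=arm.read_tool_pos()
arm.line_to([*p[:2],.215],velocity=.15);st("up",F0)
im=snapshot("side");cv2.imwrite("pics/side10.png",im);u,v=proj("side",[*SEAT,.08]).astype(int)
cv2.imwrite("pics/z10.png",cv2.resize(im[v-40:v+25,u-40:u+40],None,fx=9,fy=9,interpolation=cv2.INTER_CUBIC))
E
```

```text
relax yk [ 1.01 -4.83] z 163.99 F [-0.7  2.6  3.6] t 27.87
open yk [ 1.07 -5.71] z 163.64 F [ 0.9 -0.3  0.9] t 28.19
up yk [ 0.95 -6.18] z 214.78 F [0.1 0.6 0.3] t 28.68
```

View pics/z10.png

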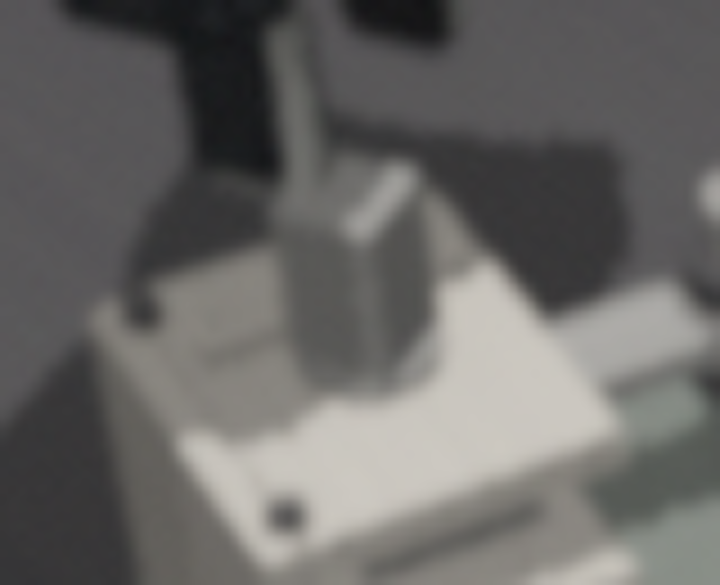

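```bash
python3 - <<'E'
from h import *
im=cv2.imread("pics/side10.png")
u,v=proj("side",[*SEAT,.08]).astype(int);u0,v0,S=u-22,v-35,13
c=cv2.convertScaleAbs(im[v0:v0+45,u0:u0+48],alpha=1.2)
B=cv2.resize(c,None,fx=S,fy=S,interpolation=cv2.INTER_CUBIC)
th=np.linspace(-np.pi,np.pi,60)
def P(x,y,z): return ((proj("side",[*y2w(x,y),z/1000])+[.1,-2.8]-[u0,v0]+.5)*S)
for z,col in((74,(0,255,255)),(78,(0,255,0))):
    q=np.array([P(13*np.cos(t),13*np.sin(t),z) for t in th]).astype(int);cv2.polylines(B,[q],True,col,1)
a=np.radians(23.5+12.7)
for z,col in((78,(0,255,0)),(112,(255,0,255)),(117,(0,0,255))):
    q=np.array([P(14.14*np.cos(a+t),14.14*np.sin(a+t),z) for t in np.pi/4+np.arange(4)*np.pi/2]).astype(int);cv2.polylines(B,[q],True,col,1)
cv2.imwrite("pics/z10b.png",B)
E
```

```text
(no output)
```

View pics/z10b.png

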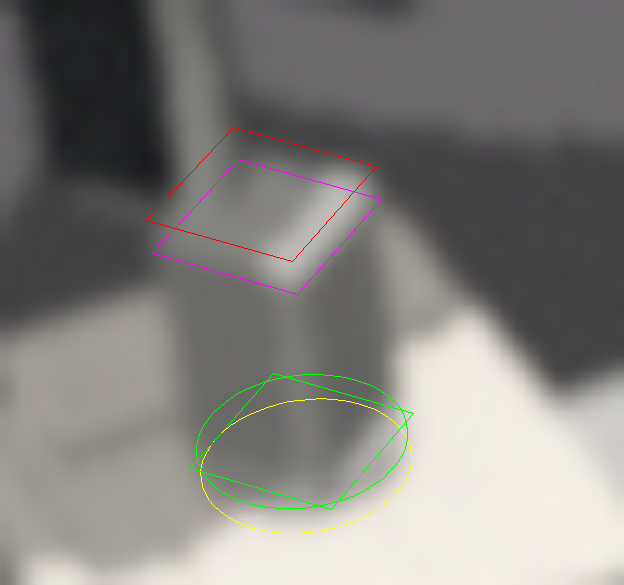

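```bash
python3 - <<'E'
from h import *
p=arm.read_tool_pos()
arm.line_to([.50,-.10,.26],velocity=.35);arm.move_gripper(.0,20);print(arm.read_time(),arm.read_opening())
for n in("top","side"):
    im=snapshot(n);cv2.imwrite(f"pics/{n}11.png",im);u,v=proj(n,[*SEAT,.08]).astype(int)
    cv2.imwrite(f"pics/z{n}11.png",cv2.resize(im[v-40:v+25,u-40:u+40],None,fx=9,fy=9,interpolation=cv2.INTER_CUBIC))
E
```

```text
29.9417 0.00249610607694003
```

View pics/ztop11.png

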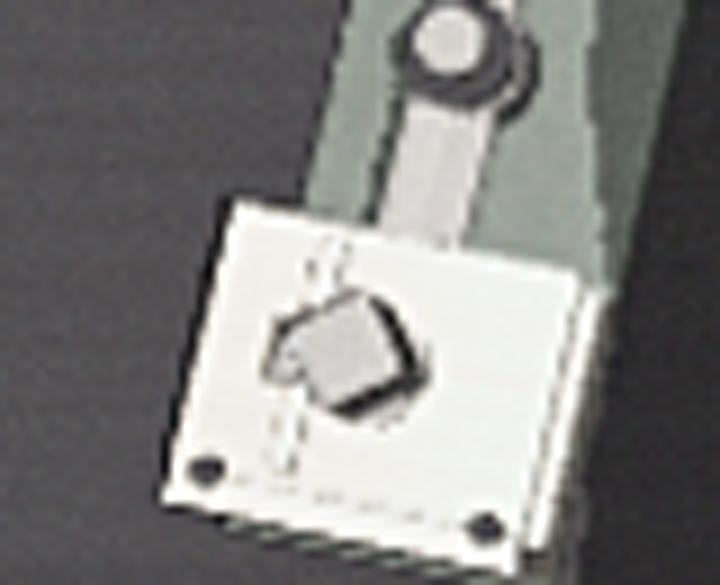

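View pics/zside11.png

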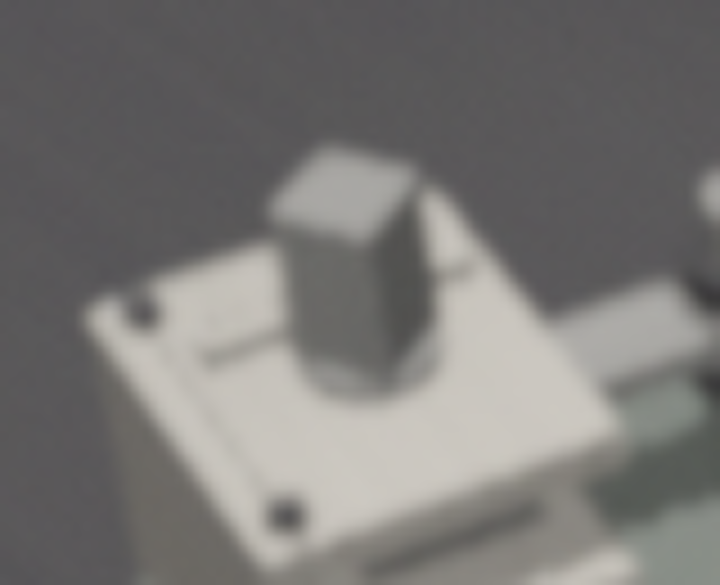

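```bash
python3 - <<'E'
from h import *
for n in("top","side"):
    u,v=proj(n,[*SEAT,.08]).astype(int)
    im=cv2.imread(f"pics/{n}11.png");S=12;u0,v0=u-25,v-32
    B=cv2.resize(im[v0:v0+48,u0:u0+50],None,fx=S,fy=S,interpolation=cv2.INTER_CUBIC)
    off=np.array([0,0]) if n=="top" else np.array([.1,-2.8])
    def P(x,y,z): return ((proj(n,[*y2w(x,y),z/1000])+off-[u0,v0]+.5)*S)
    th=np.linspace(-np.pi,np.pi,60);a=np.radians(23.5+12.7)
    q=np.array([P(13*np.cos(t),13*np.sin(t),78) for t in th]).astype(int);cv2.polylines(B,[q],True,(0,200,0),1)
    for y in(0,):
        q=np.array([P(14.14*np.cos(a+t),y+14.14*np.sin(a+t),112) for t in np.pi/4+np.arange(4)*np.pi/2]).astype(int);cv2.polylines(B,[q],True,(255,0,255),1)
    q=np.array([P(*c,74) for c in((-7,-6),(7,-6),(7,25),(-7,25))]).astype(int);cv2.polylines(B,[q],True,(200,200,0),1)
    for sx in(1,-1):
        q=np.array([P(sx*aa,b,79) for aa,b in((7,12.5),(26,12.5),(26,18.5),(7,18.5))]).astype(int);cv2.polylines(B,[q],True,(255,0,0),1)
    cv2.imwrite(f"pics/f{n}.png",B)
E
python3 -c "
import cv2,numpy as np
a=cv2.imread('pics/ftop.png');b=cv2.imread('pics/fside.png');cv2.imwrite('pics/f.png',cv2.resize(np.hstack([a,b]),(800,384)))"
```

```text
(no output)
```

View pics/ftop.png

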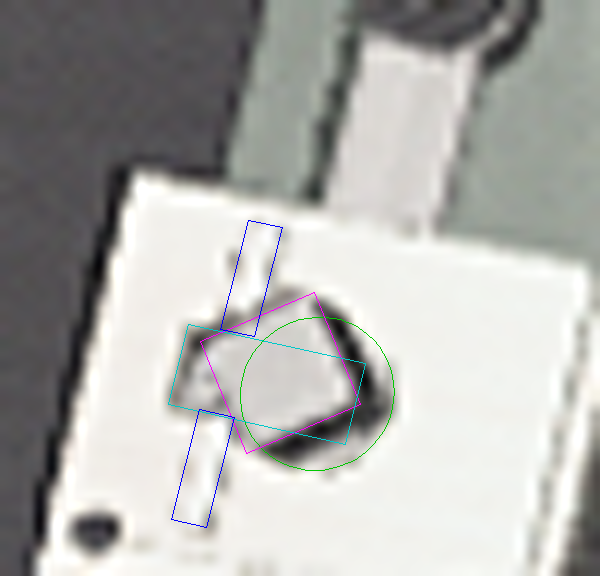

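View pics/fside.png

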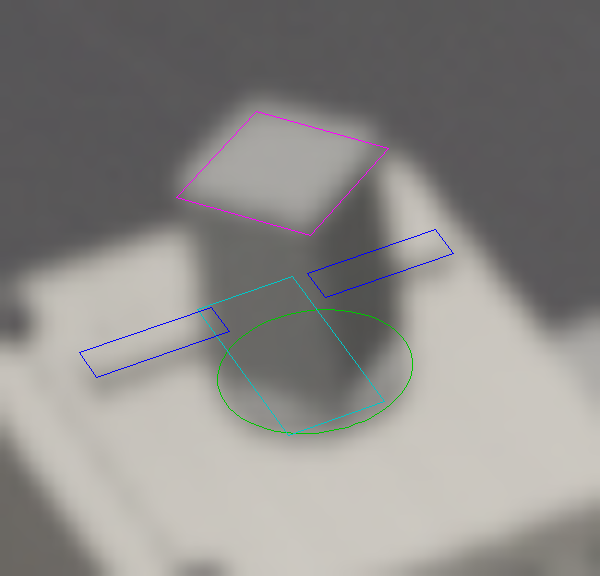

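```bash
python3 - <<'E'
from h import *
arm.line_to([*y2w(.9,-3.5),.24],velocity=.3);arm.line_to([*y2w(.9,-3.5),.205],velocity=.12)
arm.pause(.15);F0=F(3);st("start",F0)
z=205
while z>180:
    z-=1.6;arm.line_to([*y2w(.9,-3.5),z/1000],velocity=.05);f=yF(F(2)-F0)
    if f[2]>1: print(round(z,1),np.round(f,1),round(arm.read_tool_pos()[2]*1000,2))
    if f[2]>9:break
arm.pause(.15);st("pressed",F0)
E
```

```text
start yk [ 1.52 -3.65] z 205.83 F [0. 0. 0.] t 31.49
203.4 [-1.2  0.1  1.3] 203.65
197.0 [-1.5 -1.   1.2] 196.91
195.4 [-3.  -1.5  9. ] 196.67
pressed yk [ 1.01 -3.29] z 196.7 F [-3.3 -1.4  9.7] t 33.14
```

```bash
python3 - <<'E'
from h import *
u,v=proj("side",[*SEAT,.08]).astype(int);S=10;o=[]
for k in(9,11):
    im=cv2.imread(f"pics/side{k}.png")
    B=cv2.convertScaleAbs(cv2.resize(im[v-36:v+14,u-18:u+22],None,fx=S,fy=S,interpolation=cv2.INTER_CUBIC),alpha=1.3 if k==9 else 1.0)
    for r in range(0,500,50):cv2.line(B,(0,r),(400,r),(0,0,120),1)
    for r in range(0,400,50):cv2.line(B,(r,0),(r,500),(0,0,120),1)
    o.append(B)
cv2.imwrite("pics/c911.png",np.hstack(o))
E
```

```text
(no output)
```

View pics/c911.png

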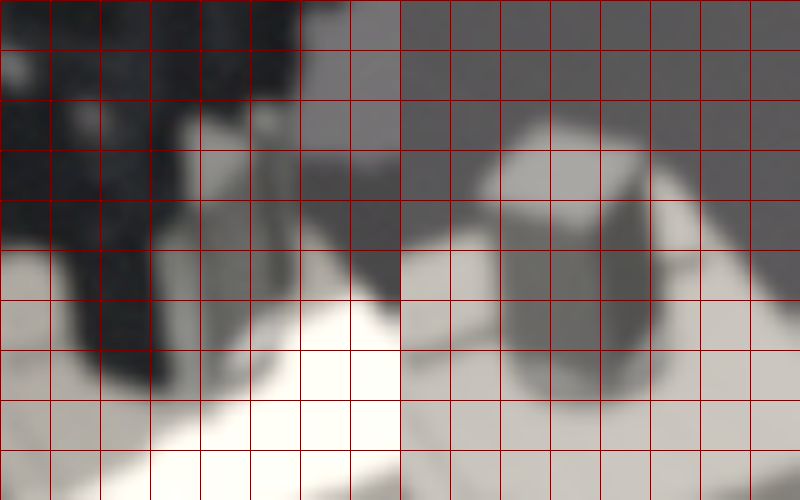

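```bash
python3 - <<'E'
from h import *
from scipy.optimize import least_squares
t=cv2.cvtColor(cv2.imread("pics/top11.png"),cv2.COLOR_BGR2GRAY);s=cv2.cvtColor(cv2.imread("pics/side11.png"),cv2.COLOR_BGR2GRAY)
u,v=proj("top",[*SEAT,.11]).astype(int);print(u-10,v-10);print(t[v-10:v+11,u-10:u+13])
u,v=proj("side",[*SEAT,.11]).astype(int);print(u-12,v-10);print(s[v-12:v+10,u-12:u+12])
E
```

```text
211 260
[[239 239 240 240 240 244 231 237 244 241 214 236 243 241 242 242 241 243
  243 245 246 247 249]
 [238 241 241 240 241 245 164 227 248 207 215 240 242 240 241 242 241 240
  241 242 242 243 243]
 [238 240 240 239 241 245 186 229 250 173 235 247 243 242 241 241 241 242
  242 242 243 241 242]
 [238 239 239 239 239 243 226 241 254 190 220 234 240 245 245 242 242 241
  241 242 242 243 242]
 [238 238 239 239 241 237 242 250 244 191 147 151 203 222 243 249 244 241
  241 242 241 242 241]
 [238 239 242 244 250 217 222 241 154 140 160 196 220 101 146 229 248 244
  242 242 241 241 241]
 [239 242 237 242 241 152 126 166 155 202 216 213 225 161  55  98 240 249
  243 242 241 241 242]
 [241 246 184 147 112 102 148 205 215 210 206 209 213 219 108  19 193 246
  244 242 241 240 241]
 [241 247 155  52 130 203 212 210 209 207 209 208 210 224 169  62  83 223
  246 244 242 241 241]
 [242 235 138 112 212 213 206 207 210 205 207 204 211 217 222 105  21 180
  236 239 243 243 241]
 [246 216 109 191 211 212 205 208 207 206 210 207 210 213 220 140  49  84
  212 202 240 244 242]
 [247 189 126 194 164 195
[... 2476 characters left out ...]
66 173 172 156 130 111 105 105 106 106 105 105 105 101  93  85  82
   82  83  93 131 169 185]
 [182 187 188 185 168 138 114 106 106 105 105 104 104 105 101  93  85  82
   82  83  90 118 153 169]
 [191 193 194 190 176 145 117 106 105 105 105 104 104 104 101  96  87  83
   82  82  86 102 131 151]
 [194 194 194 191 179 150 119 106 105 106 105 104 104 103 103  97  89  82
   81  82  84  98 128 158]
 [193 194 193 191 179 151 120 107 105 104 105 104 104 102 104  99  90  83
   82  82  84  99 138 172]
 [191 192 193 190 179 154 124 108 104 104 104 104 104 103 104 100  91  83
   82  82  84 100 141 177]
 [190 191 193 191 181 158 127 109 104 104 105 105 103 103 104  99  91  84
   81  81  83  98 139 176]]
```

```bash
python3 - <<'E'
from h import *
for z in(.108,.110,.112,.114,.116,.118):
    X=ray("top",(221.,270.2),z);print(z,w2y(X).round(2),"side pred",(proj("side",X)+[.1,-2.8]).round(2),"obs 203.8 183.0")
# filter ring arm angle now: arm centre near ear
E
```

```text
0.108 [0.98 0.72] side pred [204.81 185.45] obs 203.8 183.0
0.11 [0.85 0.31] side pred [204.68 184.62] obs 203.8 183.0
0.112 [ 0.73 -0.1 ] side pred [204.55 183.79] obs 203.8 183.0
0.114 [ 0.6  -0.51] side pred [204.42 182.95] obs 203.8 183.0
0.116 [ 0.48 -0.92] side pred [204.28 182.11] obs 203.8 183.0
0.118 [ 0.35 -1.33] side pred [204.15 181.27] obs 203.8 183.0
```

```bash
python3 - <<'E'
from h import *
print("sq rack: pred",proj("side",[.4645,-.2195,.096]),"obs 338.35 327.65")
print("rd rack: pred",proj("side",ray("top",(424.,277.3),.096)),"obs 394.4 347.3")
# post top (z=.082): top and side images
t=cv2.cvtColor(cv2.imread("pics/top0.png"),cv2.COLOR_BGR2GRAY);s=cv2.cvtColor(cv2.imread("pics/side0.png"),cv2.COLOR_BGR2GRAY)
c=(190+212/5,195+207/5);X=ray("top",c,.082);print("post",w2y(X),"side pred",proj("side",X),"obs",165+419/5,150+168/5)
print(w2y(ray("top",(190+212/5-.4,195+207/5-.4),.082)))
E
```

```text
sq rack: pred [337.87072794 332.00635092] obs 338.35 327.65
rd rack: pred [394.25374159 351.46913736] obs 394.4 347.3
post [74.83212093  0.41875628] side pred [247.92115348 186.51064819] obs 248.8 183.6
[75.45906338  1.4176124 ]
```

```bash
python3 - <<'E'
from h import *
p=arm.read_tool_pos();arm.line_to([*p[:2],.26],velocity=.15)
arm.line_to([.50,-.10,.28],velocity=.35);print(arm.read_time())
for n in("top","side"): cv2.imwrite(f"pics/{n}12.png",snapshot(n))
for n in("top","side"):
    a=cv2.imread(f"pics/{n}11.png");b=cv2.imread(f"pics/{n}12.png");u,v=proj(n,[*SEAT,.09]).astype(int)
    print(n,cv2.absdiff(a,b)[v-20:v+20,u-15:u+15].max())
    a=cv2.imread(f"pics/{n}0.png")
E
```

```text
34.4833
top 13
side 2
```

View pics/side12.png

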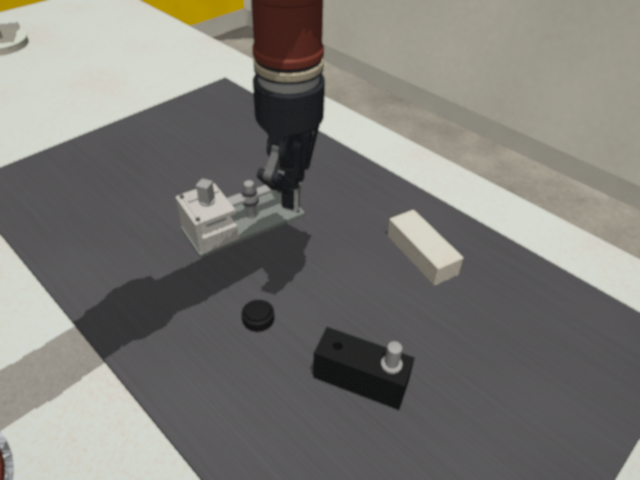

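The pin stands in the yoke at (205,195), and the 10 N press did not move it. The round pin at (392,357), the carton and the cap are where they started, and the robot is clear.

```bash
python3 -c "
from station import ticket,arm
ticket.finish_job();print(arm.read_time())"
```

```text
the job is handed in; nothing more can be done
the job is handed in; nothing more can be done
```

I pinned the filter arm into the yoke and handed the job in at about 34.5 s. No verdict was reported; my checks show the pin fully home, though its height could only be checked to about 2 mm.

**What I did:**
- I took the square-headed pin from the rack and put its nose through the slot.
- The first probe met the tongue's flat top at about 4 N. The second, 3 mm further towards seat, found the eye.
- I swung the eye to the seat end at about 4 N, then lowered the pin through the lower hole until it stopped hard. Readings around the yoke peaked at about 12 N.
- I let go of the pin, then pressed its head with about 10 N using the shut fingers.

**Last checks:**
- **Pin seated:** it did not move under the 10 N press. The top view puts its axis within about 1 mm of seat.
- **Other things:** in the side view the round pin, carton and cap are at their starting pixels, and the robot was clear.

**What disagreed:**
- **Camera height:** the two cameras put the head top at about 113–114 mm. Seated flat it would be 112 mm, so this is within calibration error. The side camera is off by about 3–4 pixels vertically.
- **Stop height:** the pin stopped about 4.5 mm higher than I expected from the grasp height. I put this down to the pin slipping in the jaws, because it did not drop when released. I did not measure the slip directly.
- **Tilt and seat offset:** the pin tilted a few degrees in the jaws during the swing, and I straightened it before lowering. By feel, seat was about 3 mm from where the top view put it.
- **First grasp:** a finger touched the rack or the pin's flange with about 15 N, so I raised the gripper 3 mm and gripped again.

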